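# Turn the purple tube under the reader

### The arm

A 6-joint arm with a two-finger parallel gripper is mounted at the origin on a cart in front of the work surface, level with it; the furniture and walls round the work are solid. World frame = base frame: x ahead of the robot, y to its left, z up, the work surface at z = 0. Lengths are in m, angles in rad, forces in N, time in s.
With the tool pointing down it reaches from about 0.325 to 0.9 m from the base axis. Payload 6.1 kg.
Tool frame: the origin (TCP) lies midway between the tips of the shut fingers; the grasp point (between the pads) lies bot.grasp_offset behind it (bot.grasp_offset is the distance from the TCP to the grasp point, in m); z points along the fingers, y is the direction in which the jaws open and shut (so a half turn about z gives the same grasp; the last joint's range is limited). The gripper opens to 87 mm and grips with 3 to 60 N. Pads are 19 mm wide; open, the fingers measure 117 mm over their backs; the gripper's body (75 mm by 190 mm) begins 51 mm behind the grasp point.
Start: joints at [1.002, 0.22, 1.526, -0, 1.395, -0.126], TCP at [0.268, 0.565, 0.223] pointing down, gripper open.
Joint ranges: [-2.98, 2.98], [-0.91, 2.08], [0.09, 2.57], [-1.24, 4.39], [0.2, 2.65], [-2.68, 2.68]. Speed limits (rad/s): [2.57, 2.57, 3.01, 3.14, 3.14, 3.14].

### API

Orientations are given as a 3x3 rotation matrix whose columns are the frame's x, y, z axes.
In Python, from plant import bot gives the robot as it stands.
- The arm moves only by the tool jog_arm, never from a script. Its argument "deltas" is a list of rows, each a list of 3 entries, a list of its own where there are three numbers: the opening, from 0 (shut) to 1 (fully open), then the shift along the tool's x, y, z in cm, then the turn about the tool's z in rad. In form: [[hand, [tx, ty, tz], turn], ...]. A call has exactly 8 rows; each row is the pose to reach, as a shift and turn from the pose commanded when the call began, along the tool's axes at that moment; what a row does not reach only later rows make up. A row lasts 1/12 s, in which the tool goes at most 41.7 mm and 7.16 degrees, less where a joint would pass 70% of its speed; a pose out of reach is approached as far as the arm can. A call with a gripper value outside its range is refused whole. The fingers move at their own pace and stop on an object; "grip_force" is the grip in N (left out, the last holds). Time passes only in rows, so rows that repeat a pose let the fingers close, or fill a call up. It gives the time, the measured TCP pose, the force and the opening at its end, in the units of the state.
- bot.get_obs(): the state, without advancing time (a new reading comes with each control period).
- bot.snapshot(name): name is "scene" or "side" or "wrist"; returns a dict with "color" (384x512x3 uint8, red, green, blue), "depth" (384x512 float32, m along the optical axis (not along the pixel's ray), 0 where there is no reading), "camera_matrix" (3x3 intrinsics, pixels), "dist_coeffs" ([k1, k2, p1, p2, k3] as OpenCV has them; the pictures are not rectified), "extrinsics" (4x4, takes a point from world to camera coordinates); the wrist camera has in their place "hand_eye" (4x4, takes a point from camera to tool coordinates, whose origin is the TCP and whose axes are the flange's). Camera axes: x right, y up, looking along -z (the intrinsics and any distortion apply to the point x, -y, -z); pixel columns grow to the right and rows downward; lengths in m; the calibration is good to about 2 mm. A picture is of the moment at which its call begins: read the wrist's pose just before it.
- bot.hand_in(): hands the job in, once; it reports no verdict.
The state is a dict: "t": time; "q": joint angles; "joint_vel": joint speeds; "tau": joint torques, N m; "eef_pos": TCP position; "eef_rot": TCP orientation; "ft_force": force on the tool from outside, world axes, zero at the start; "wrist_torque": the same for the moment, N m; "gripper_width": finger opening in m.
Only numpy, scipy, OpenCV 4.12 (cv2) and the standard library are available. Lean on these libraries where they do the work, as an engineer would, in place of code of your own. Each camera call takes 0.05 s, during which the arm holds its last target.

### The job

Push an arm of the white carousel round with a fingertip until the purple-capped tube stands centred over the yellow ring of the reading place. Then push the blue reader head over that tube, all the way to its stop. Only push: leave all the tubes seated in their holders and do not lift or disturb the other things on the worktop.

Things in the scene. Friction and masses are not known exactly. Their poses are not given: they have to be found in the camera images.
- tube_purple_mid (a point): Sample tube with the purple cap, in a holder at the end of a carousel arm; it stands 41 tall, 12 across, loose in a grey sleeve (23 across, from 36 to 66 above the worktop), its cap's top about 81 above the worktop. This point is at its centre, half-way up.
- tube_blue_mid (a point): Sample tube with the blue cap, in a holder at the end of a carousel arm; it stands 41 tall, 12 across, loose in a grey sleeve (23 across, from 36 to 66 above the worktop), its cap's top about 81 above the worktop. This point is at its centre, half-way up.
- tube_green_mid (a point): Sample tube with the green cap, in a holder at the end of a carousel arm; it stands 41 tall, 12 across, loose in a grey sleeve (23 across, from 36 to 66 above the worktop), its cap's top about 81 above the worktop. This point is at its centre, half-way up.
- carousel (a joint): Turn of the white four-armed carousel about its upright axis, rad, 0 where it stands at the start, grows counter-clockwise seen from above. It turns freely both ways with light friction (about 0.08 N m) and stays where it is left. Four level arms 90 degrees apart, each a white bar 12 wide, 48 to 64 above the worktop, from the round hub (radius 24, top 75 above the worktop) out to a tube sleeve centred 85 from the axis; one sleeve is empty.
- carousel_axis (a point): Point on the carousel's upright axis at mid-height of its arms (56 above the worktop). The carousel sits on a fixed grey base plate 130x275, 10 thick, that reaches from 72 on one side of this axis to 202 on the other, the reader's side; bolt heads and feet on it rise to 28 at most except the reader's post.
- reading_place (a point): The reading place: centre of the yellow ring (38 across) on the base plate, 85 from the carousel's axis, under the circle on which the tubes travel; at the plate's top, 10 above the worktop.
- reader_arm (a joint): Swing of the reader arm about its upright post, rad. 0 = against its stop with the blue head over the reading place; grows as the arm swings away, clockwise seen from above, towards the front of the worktop, to 1.5. Light friction (about 0.06 N m), stays where it is left.
- reader_pivot (a point): Point on the upright axis of the reader arm's post, 100 above the worktop. The post stands on the line from the carousel's axis through the reading place, 90 beyond that place; the arm (bar 14 wide) turns about it, 93 to 109 above the worktop, and passes clear over the tubes.
- reader_head (a point): Centre of the blue reader head at the end of the reader arm, 90 from the pivot: 30 wide across the arm, 36 along it, from 92 to 112 above the worktop.
- buffer_bottle: Bystander: white bottle with a blue cap, diameter 50, 115 high; origin under its centre.
- brown_bottle: Bystander: brown bottle with a black cap, diameter 44, 88 high; origin under its centre.
- dish_pink: Bystander: covered dish with pink contents, diameter 56, 15 high; origin under its centre.
- dish_cream: Bystander: covered dish with cream contents, diameter 56, 15 high; origin under its centre.
- timer: Bystander: white bench timer with coloured keys, 68x62x19; origin under its centre.
- marker: Bystander: black and white marker pen lying down, 132 long, 13 thick; origin under its centre.

How it is judged:
On the way, in this order (a step that is already met when the one before it is completed fails the run):
1. the purple-capped tube stands still over the reading place, the reader arm still swung away (horizontal distance between tube_purple_mid and reading_place below 0.01 m and velocity of joint carousel between -0.05 and 0.05 rad/s and value of joint reader_arm above 0.3 rad), for 0.2 s.
2. the reader arm is against its stop, its head over the purple-capped tube (value of joint reader_arm below 0.08 rad and velocity of joint reader_arm between -0.05 and 0.05 rad/s and horizontal distance between tube_purple_mid and reading_place below 0.01 m), for 0.2 s.
At the end, for the whole second after the job is handed in: The purple-capped tube is within 10 mm (horizontally) of the centre of the reading place, the reader arm within 0.08 rad of its stop, carousel and reader arm at rest, all three tubes upright (within 0.25 rad) and seated in their sleeves, no bystander displaced by 30 mm or more (all of step 2 and velocity of joint carousel between -0.05 and 0.05 rad/s and angle between each of tube_purple_mid, tube_blue_mid, tube_green_mid's own z axis and vertical below 0.25 rad and height (world z) of tube_purple_mid between 0.054 and 0.068 m and height (world z) of tube_blue_mid between 0.054 and 0.068 m and height (world z) of tube_green_mid between 0.054 and 0.068 m and distance of each of buffer_bottle, brown_bottle, dish_pink, dish_cream, timer, marker from where it was at the start of the episode below 0.03 m); the robot touches nothing.
It fails at once if a tube is lifted out of its holder by more than 12 mm (height (world z) of any of tube_purple_mid, tube_blue_mid, tube_green_mid above 0.073 m).
It fails at once if a bystander is lifted or pushed 30 mm or more from its place (distance of any of buffer_bottle, brown_bottle, dish_pink, dish_cream, timer, marker from where it was at the start of the episode above 0.03 m or height (world z) of any of buffer_bottle, brown_bottle, dish_pink, dish_cream, timer, marker above 0.02 m).
It also fails if it takes over 67 s, if anything falls off the work surface, if the arm or the gripper's body presses on something with over 40 N, if the wrist force passes 120 N, or if a joint passes its speed limit or range.

## Working session

There is one attempt and no reset: what is moved stays moved. The work goes in short steps, Python scripts to look and compute and a tool call to move; the robot and the scene stay as the last step left them, time stands still between calls to the robot, and variables do not carry over. Pictures are saved under pics/ and viewed, and the job is handed in when it is done.

Besides the shell and the picture viewer there is one more tool, called as name(argument=value, ...) on one line, values as JSON. jog_arm: Moves the arm, as the interface text tells. Its arguments: {"type":"object","properties":{"deltas":{"type":"array","items":{"type":"array"}},"grip_force":{"type":"number"}},"required":["deltas"]}

```bash
ls; mkdir -p pics
python3 - <<'E'
from plant import bot
import cv2,numpy as np,pickle
o=bot.get_obs()
print({k:np.round(v,3).tolist() if not np.isscalar(v) else v for k,v in o.items()}, bot.grasp_offset)
for n in["scene","side"]:
    s=bot.snapshot(n); pickle.dump(s,open(f"{n}0.pkl","wb"))
    cv2.imwrite(f"pics/{n}0.png",s["color"][:,:,::-1])
    print(n,np.round(s["camera_matrix"],1).tolist(),s["dist_coeffs"],np.round(s["extrinsics"],3).tolist())
E
```

```text
pics
{'t': 0.0, 'q': [1.002, 0.221, 1.528, 0.0, 1.395, -0.126], 'joint_vel': [-0.002, -0.001, -0.0, 0.001, -0.002, -0.0], 'tau': [-0.0, -49.462, -38.737, 0.07, 0.057, -0.0], 'eef_pos': [0.267, 0.564, 0.221], 'eef_rot': [[-0.904, 0.428, -0.001], [0.428, 0.904, -0.002], [0.0, -0.002, -1.0]], 'ft_force': [0.25, -0.295, 0.076], 'wrist_torque': [-0.019, -0.018, 0.002], 'gripper_width': 0.0869677664732131} 0.0187
scene [[400.5, 0.0, 256.4], [0.0, 400.5, 197.1], [0.0, 0.0, 1.0]] [0.04309613 0.         0.         0.         0.        ] [[-0.593, -0.805, -0.013, 0.485], [0.609, -0.459, 0.647, -0.345], [-0.527, 0.376, 0.762, -1.147], [0.0, 0.0, 0.0, 1.0]]
side [[476.8, 0.0, 260.4], [0.0, 476.8, 191.5], [0.0, 0.0, 1.0]] [0.04870168 0.         0.         0.         0.        ] [[0.866, -0.5, -0.008, -0.429], [0.396, 0.675, 0.623, -0.429], [-0.306, -0.543, 0.782, -1.11], [0.0, 0.0, 0.0, 1.0]]
```

View pics/scene0.png

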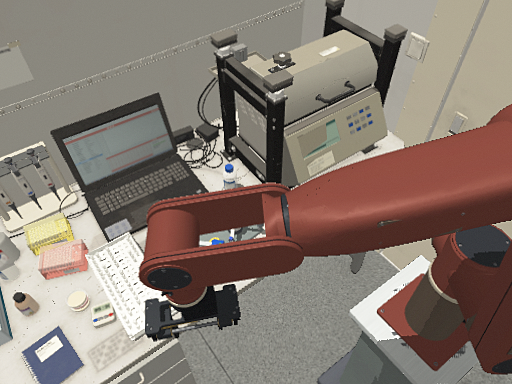

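View pics/side0.png

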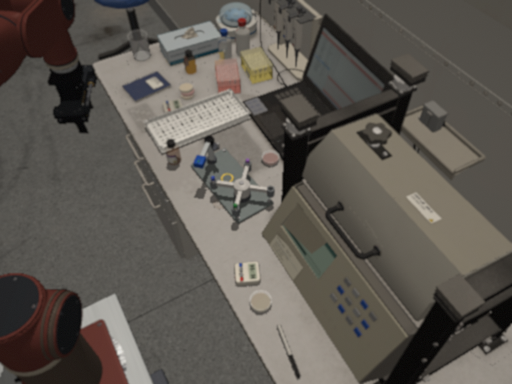

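The side view shows the carousel hub near (240,187), the reader's blue head near (205,158), the yellow ring near (228,178) and a brown bottle at (172,152). The arm blocks the scene camera. I'll enlarge the side view.

Run:
```python
import cv2,numpy as np,pickle
s=pickle.load(open("side0.pkl","rb"))
c=s["color"][125:235,150:300,::-1]
cv2.imwrite("pics/side0c.png",cv2.resize(c,None,fx=5,fy=5,interpolation=cv2.INTER_CUBIC))
s=pickle.load(open("scene0.pkl","rb"))
c=s["color"][150:270,180:300,::-1]
cv2.imwrite("pics/scene0c.png",cv2.resize(c,None,fx=5,fy=5,interpolation=cv2.INTER_CUBIC))
```

```text
(no output)
```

View pics/side0c.png

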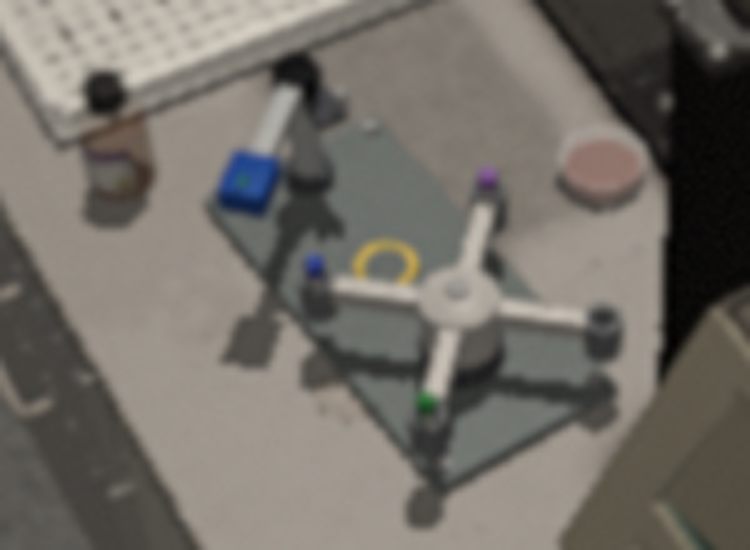

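```bash
cat > h.py <<'E'
import cv2,numpy as np,pickle
def ray(s,u,v):
    p=cv2.undistortPoints(np.array([[[u,v]]],float),s["camera_matrix"],s["dist_coeffs"])[0,0]
    E=s["extrinsics"];R=E[:3,:3];t=E[:3,3]
    return -R.T@t, R.T@np.array([p[0],-p[1],-1])
def atz(s,u,v,z):
    o,d=ray(s,u,v); return o+d*(z-o[2])/d[2]
def bydepth(s,u,v):
    o,d=ray(s,u,v); return o+d*s["depth"][int(round(v)),int(round(u))]
E
python3 - <<'E'
from h import *
s=pickle.load(open("side0.pkl","rb"))
P=dict(purple=(487,176,.081),blue=(316,263,.081),green=(427,401,.081),empty=(604,324,.066),hub=(457,287,.075),ring=(386,263,.01),post=(297,72,.115),head=(250,180,.112),brown=(104,88,.088),pink=(604,164,.015),corner1=(210,203,.01),corner2=(440,490,.01),corner3=(370,122,.01))
R={}
for k,(a,b,z) in P.items():
    R[k]=atz(s,150+a/5-.4,125+b/5-.4,z); print(k,np.round(R[k],3),np.round(bydepth(s,150+a/5-.4,125+b/5-.4),3))
for k in["purple","blue","green","empty","ring","post"]:
    d=R[k]-R["hub"];print(k,np.hypot(*d[:2]),np.degrees(np.arctan2(d[1],d[0])))
d=R["head"]-R["post"];print(np.hypot(*d[:2]),np.degrees(np.arctan2(d[1],d[0])), np.hypot(*(R["post"]-R["ring"])[:2]))
E
```

```text
purple [0.639 0.326 0.081] [0.639 0.326 0.081]
blue [0.521 0.317 0.081] [0.521 0.319 0.078]
green [0.529 0.196 0.081] [0.527 0.193 0.086]
empty [0.647 0.204 0.066] [0.654 0.216 0.048]
hub [0.584 0.264 0.075] [0.584 0.263 0.077]
ring [0.579 0.352 0.01 ] [0.579 0.352 0.009]
post [0.567 0.429 0.115] [0.57  0.436 0.108]
head [0.506 0.367 0.112] [0.506 0.368 0.111]
brown [0.469 0.502 0.088] [0.47  0.504 0.085]
pink [0.735 0.351 0.015] [0.735 0.351 0.014]
corner1 [0.507 0.452 0.01 ] [0.507 0.454 0.008]
corner2 [0.527 0.185 0.01 ] [0.529 0.189 0.004]
corner3 [0.626 0.463 0.01 ] [0.624 0.46  0.013]
purple 0.08226373946558518 48.74451830698774
blue 0.08266357259504466 140.55497568052672
green 0.08766308507400367 -129.2609627175512
empty 0.08696609412987509 -43.743728824390054
ring 0.08784698876624401 93.31216904782451
post 0.1659203257214779 95.94448594470465
0.08684531533423248 -134.52843297706156 0.07827008098207731
```

Run:
```python
from h import *
for n in ["side","scene"]:
    s=pickle.load(open(f"{n}0.pkl","rb"))
    pts=np.array([bydepth(s,u,v) for v in range(0,384,2) for u in range(0,512,2) if s["depth"][v,u]>0])
    # max height grid
    print(n,"cols x .36...; rows y")
    xs=np.arange(.36,.85,.04)
    for y in np.arange(.6,-.1,-.05):
        r=[]
        for x in xs:
            m=(abs(pts[:,0]-x)<.02)&(abs(pts[:,1]-y)<.025)
            r.append("%4d"%(pts[m,2].max()*1000) if m.any() else "   .")
        print("%.2f"%y," ".join(r))
```

```text
side cols x .36...; rows y
0.60 -738    3   30   31   32   29   45   37   32   31   29   28   29
0.55 -739    6   24   26   31   29   28   30   30   30   33   27   27
0.50 -738    6   84   93    7    6    5    7    6    6   28   28   30
0.45 -736    7    5    6   15  112  110   15    4    5   26   27   27
0.40 -735    5    7  109  116  109  100   16    8   17   29   27   22
0.35 -737    7    7  115  115   17   15   81    9   19   24   26    .
0.30 -741    6    5    6   83   69   70   82    5   20    5    .   23
0.25 -743    5    5    6   14   78   75   65    6    6    .   22    .
0.20 -740    5    4    6   83   66   13   69    4    .    .    .    .
0.15 -740    6    6    5    5    5    4    5    .    .    .    .    .
0.10 -736    4    6    6    6    5  496  495    .  424  424  424  425
0.05 -733    5   23   21  175  236  494  496  430  430  431  431  430
-0.00    .    5   23   21  183  243  283  406  427  461  459  422    .
-0.05    .    5   24   20  183  243  281  402  427  464  464  422    .
scene cols x .36...; rows y
0.60    .    2    3   27   29   27   41   44   29   30   27   2
[... 218 characters left out ...]
.40 -741    1    3 -741  110  105    9    8 -741 -752    .    .   27
0.35 -743    3   -1 -742  113   11   15   10 -745    .    .   22   25
0.30 -741    0 -739 -734   80   66   22    .    .    .   26   22   27
0.25 -740 -740 -739 -739   11   32 -736 -734 -747    .   23   22   24
0.20 -741 -737 -740 -740   53   10 -740 -738 -736  109  115    1    1
0.15 -743 -740 -738 -739   -1   -6 -744 -741 -741  116  116    1    2
0.10 -741 -738 -741 -742 -739 -741  494  494  426  424  426  392  391
0.05 -737 -741 -744 -736  174  241  493  493  428  429  428  430  428
-0.00 -739 -744 -740 -743  184  244  281  396  405  458  458  420    2
-0.05 -741 -745 -741 -743  183  241  280  398  424  463  462  418    .
```

The axis is near (0.584, 0.261) and the purple arm stands at about 49°. The ring is at about 94°, so the carousel needs roughly +45° counter-clockwise. I'll push the purple arm's bar from its clockwise side. That keeps the hand clear of the tall instrument at y<0.1, and the present tool orientation suits it.

jog_arm(deltas=[[0,[-2,-0.4,0],0],[0,[-5.5,-1.2,0],0],[0,[-9,-1.9,0],0],[0,[-12.5,-2.6,0],0],[0,[-16,-3.4,0],0],[0,[-19.5,-4.1,0],0],[0,[-22,-4.6,0],0],[0,[-23,-4.8,0],0]], grip_force=20)

```text
t: 0.77
eef_pos: [0.4577, 0.42, 0.222]
eef_rot: [[-0.902, 0.431, 0.0], [0.431, 0.902, -0.001], [-0.001, -0.001, -1.0]]
ft_force: [0.2, 0.2, -0.9]
gripper_width: 0.0417
```

jog_arm(deltas=[[0,[-2,-0.4,0],0],[0,[-5.5,-1.2,0],0],[0,[-9,-1.9,0],0],[0,[-12.5,-2.6,0],0],[0,[-16,-3.4,0],0],[0,[-19.5,-4.1,0],0],[0,[-22,-4.6,0],0],[0,[-23,-4.9,0],0]])

```text
t: 1.43
eef_pos: [0.6439, 0.2775, 0.2216]
eef_rot: [[-0.902, 0.431, -0.0], [0.431, 0.902, -0.001], [-0.0, -0.001, -1.0]]
ft_force: [0.0, -0.9, 0.3]
gripper_width: 0.0008
```

```bash
cat > look.py <<'E'
import sys
from h import *
from plant import bot
n=sys.argv[1]
o=bot.get_obs();print(o["t"],np.round(o["eef_pos"],4),np.round(o["eef_rot"],3).tolist(),np.round(o["ft_force"],2),round(o["gripper_width"],4))
for c in sys.argv[2:]:
    s=bot.snapshot(c)
    s["obs"]=o
    pickle.dump(s,open(f"{c}{n}.pkl","wb"))
    img=s["color"][:,:,::-1]
    if c=="side": img=img[125:235,150:300]
    if c=="scene": img=img[120:270,130:330]
    f=5 if c=="side" else 4 if c=="scene" else 1.5
    cv2.imwrite(f"pics/{c}{n}.png",cv2.resize(img,None,fx=f,fy=f,interpolation=cv2.INTER_CUBIC))
E
python3 look.py 1 side wrist scene
```

```text
1.4333 [0.6439 0.2775 0.2216] [[-0.902, 0.431, -0.0], [0.431, 0.902, -0.001], [-0.0, -0.001, -1.0]] [ 0.04 -0.87  0.3 ] 0.0008
```

View pics/side1.png

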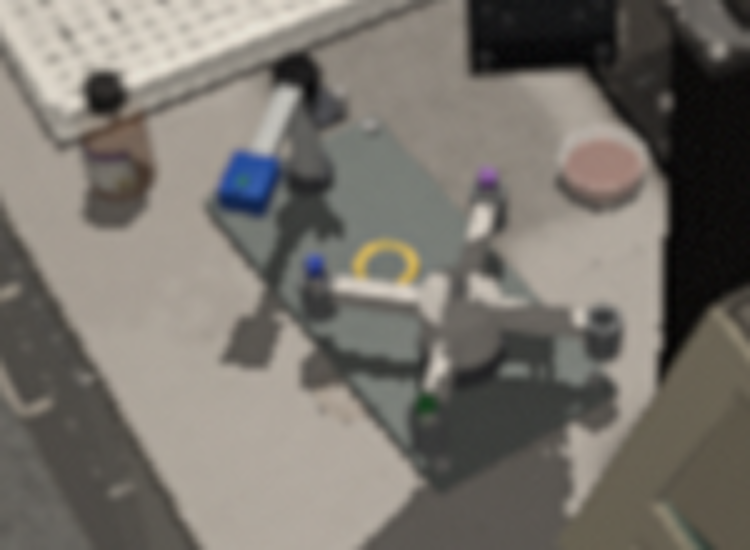

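View pics/wrist1.png

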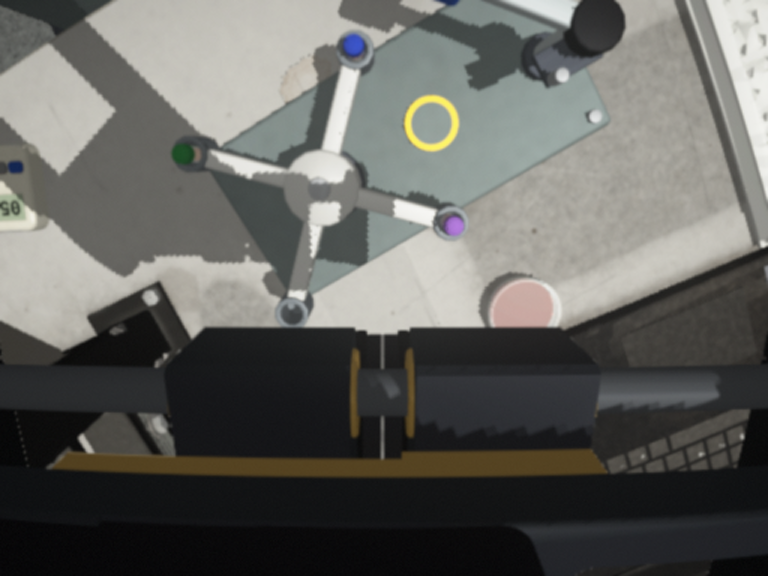

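View pics/scene1.png

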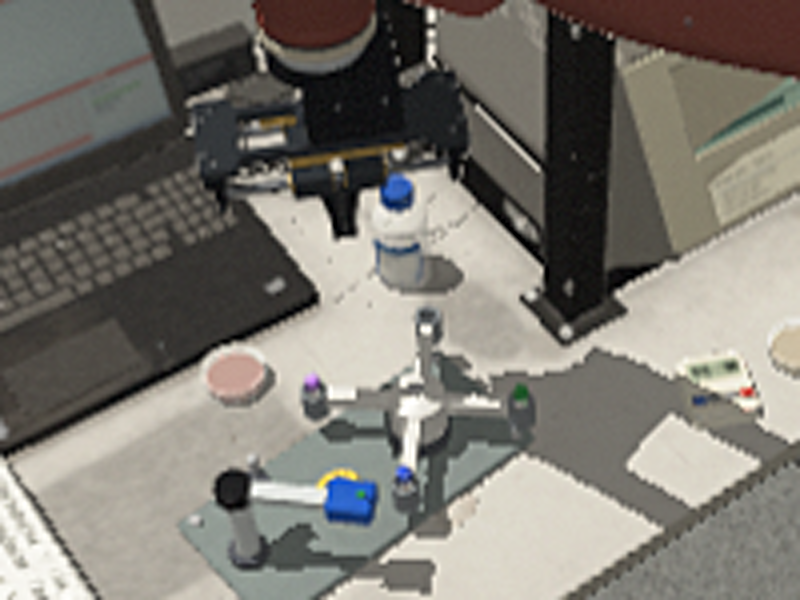

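Clear views now. In the wrist picture the ring centre is at (431,124), the purple cap at (454,226), the hub at (320,188) and the caps blue (354,46) and green (183,154). I'll work these out precisely.

```bash
cat >> h.py <<'E'
def wext(s):
    T=np.eye(4);T[:3,:3]=s["obs"]["eef_rot"];T[:3,3]=s["obs"]["eef_pos"]
    s["extrinsics"]=np.linalg.inv(T@s["hand_eye"]); return s
E
python3 - <<'E'
from h import *
s=wext(pickle.load(open("wrist1.pkl","rb")))
R={}
for k,(a,b,z) in dict(purple=(454,226,.081),blue=(354,45,.081),green=(183,154,.081),empty=(293,313,.066),hub=(320,187,.075),ring=(431.5,123.5,.01),post=(598,25,.112)).items():
    R[k]=atz(s,(a+.5)/1.5-.5,(b+.5)/1.5-.5,z); print(k,np.round(R[k],4),np.round(bydepth(s,a/1.5,b/1.5),3))
for k in["purple","blue","green","empty","ring","post"]:
    d=R[k]-R["hub"];print(k,np.hypot(*d[:2]).round(4),np.degrees(np.arctan2(d[1],d[0])).round(1))
E
```

```text
purple [0.6376 0.3285 0.081 ] [0.638 0.329 0.079]
blue [0.5195 0.3193 0.081 ] [0.519 0.319 0.079]
green [0.5289 0.2015 0.081 ] [0.529 0.202 0.082]
empty [0.6473 0.2104 0.066 ] [0.652 0.203 0.042]
hub [0.5821 0.2653 0.075 ] [0.582 0.265 0.074]
ring [0.5761 0.3488 0.01  ] [0.576 0.349 0.01 ]
post [0.5689 0.4355 0.112 ] [0.569 0.438 0.108]
purple 0.0841 48.7
blue 0.0827 139.2
green 0.083 -129.8
empty 0.0853 -40.1
ring 0.0837 94.1
post 0.1707 94.4
```

jog_arm(deltas=[[0,[0,0,2],0],[0,[0,0,4.5],0],[0,[0,0,7],0],[0,[0,0,9.5],0],[0,[0,0,12],0],[0,[0,0,14],0],[0,[0,0,16],0],[0,[0,0,17.4],0]])

```text
t: 2.25
eef_pos: [0.6389, 0.2818, 0.0463]
eef_rot: [[-0.905, 0.426, -0.003], [0.426, 0.905, -0.0], [0.003, -0.002, -1.0]]
ft_force: [-1.3, 0.7, -0.3]
gripper_width: 0.0007
```

```bash
python3 look.py 2 side wrist
python3 - <<'E'
import numpy as np
# plan: finger rect half 9.5 (tool x) x 15 (tool y); bar face perp distance
ax=np.array([.5833,.265]);X=np.array([-.902,.431]);Y=np.array([.431,.902])
from plant import bot
p0=np.array(bot.get_obs()["eef_pos"][:2])
for a in [49.4,55,60,65,70,75,80,85,90,94.3]:
    t=np.radians(a);e=np.array([np.cos(t),np.sin(t)]);n=np.array([e[1],-e[0]])
    h=6e-3+.0095*abs(X@n)+.015*abs(Y@n)
    r=.049
    p=ax+r*e+h*n; d=p-p0
    print(a,round(h,4),np.round(p,4),"tx %.2f ty %.2f"%(100*d@X,100*d@Y))
E
```

```text
2.25 [0.6389 0.2818 0.0463] [[-0.905, 0.426, -0.003], [0.426, 0.905, -0.0], [0.003, -0.002, -1.0]] [-1.25  0.74 -0.3 ] 0.0007
49.4 0.0191 [0.6297 0.2898] tx 1.15 ty 0.44
55 0.0178 [0.626  0.2949] tx 1.70 ty 0.75
60 0.0166 [0.6222 0.2991] tx 2.23 ty 0.96
65 0.0156 [0.6182 0.3028] tx 2.75 ty 1.12
70 0.0169 [0.6159 0.3053] tx 3.06 ty 1.25
75 0.0181 [0.6134 0.3077] tx 3.39 ty 1.35
80 0.0192 [0.6107 0.3099] tx 3.73 ty 1.44
85 0.0202 [0.6076 0.3121] tx 4.10 ty 1.50
90 0.021 [0.6043 0.314 ] tx 4.48 ty 1.53
94.3 0.0217 [0.6013 0.3155] tx 4.82 ty 1.54
```

View pics/wrist2.png

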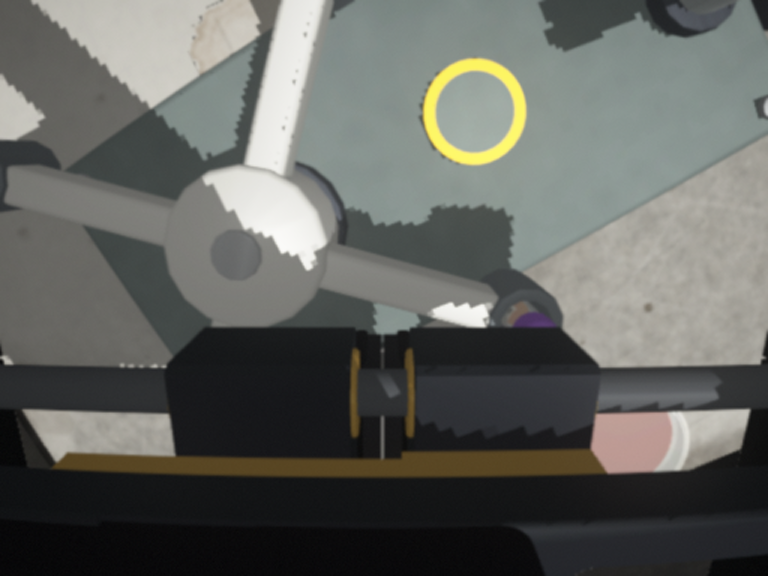

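View pics/side2.png

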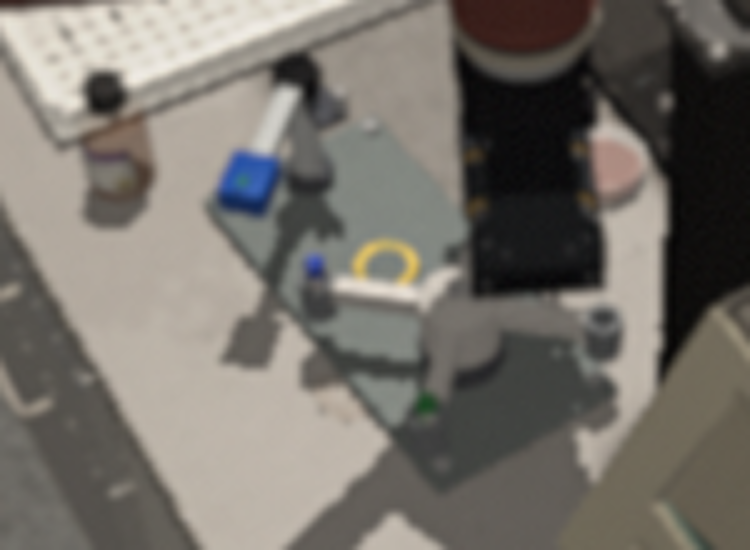

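Nothing is touching yet. I'll start the push, stopping short of the target to measure.

jog_arm(deltas=[[0,[0.6,0.2,0],0],[0,[1.2,0.5,0],0],[0,[1.7,0.75,0],0],[0,[2.2,0.95,0],0],[0,[2.6,1.1,0],0],[0,[3.0,1.2,0],0],[0,[3.3,1.3,0],0],[0,[3.4,1.3,0],0]])

```text
t: 3.02
eef_pos: [0.6168, 0.3069, 0.049]
eef_rot: [[-0.904, 0.428, 0.001], [0.428, 0.904, 0.001], [-0.001, 0.001, -1.0]]
ft_force: [1.8, 0.1, 1.1]
gripper_width: 0.0006
```

```bash
python3 look.py 3 side wrist scene
```

```text
3.0167 [0.6168 0.3069 0.049 ] [[-0.904, 0.428, 0.001], [0.428, 0.904, 0.001], [-0.001, 0.001, -1.0]] [1.81 0.12 1.06] 0.0006
```

View pics/wrist3.png

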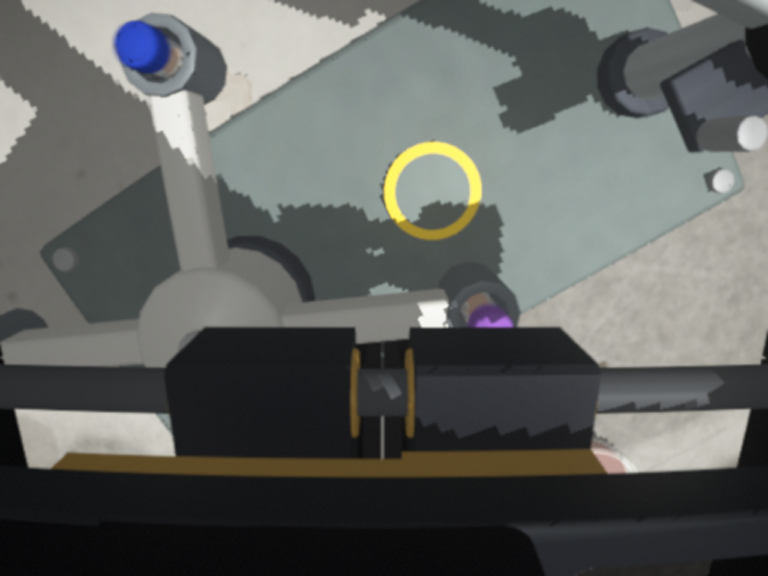

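View pics/side3.png

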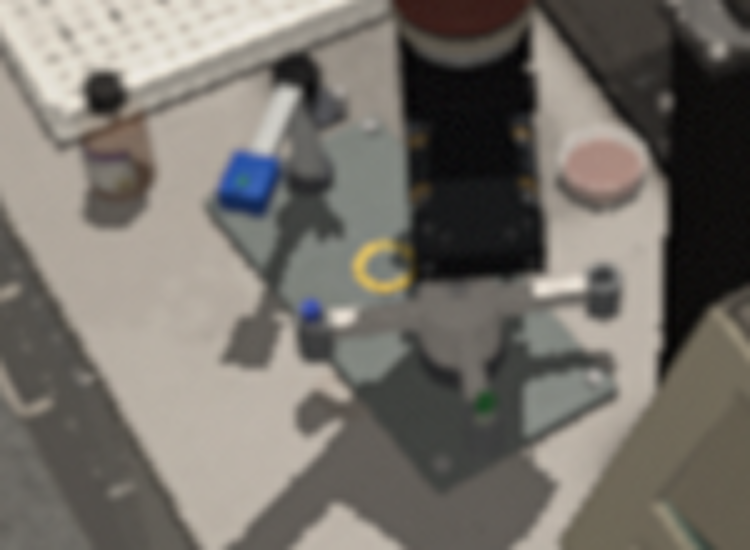

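View pics/scene3.png

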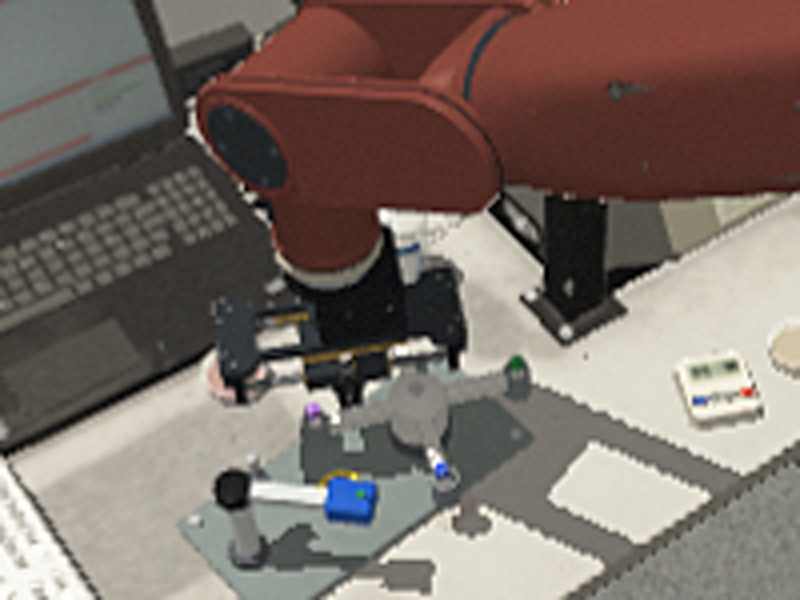

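```bash
cat > m.py <<'E'
import sys
from h import *
ax=np.array([.5833,.265]);ring=np.array([.5765,.3497])
n=sys.argv[1]
for a in sys.argv[2:]:
    c,off,u,v,z=a.split(",");u,v,z,off=map(float,(u,v,z,off))
    s=pickle.load(open(f"{c}{n}.pkl","rb"))
    if c=="wrist": s=wext(s);u,v=(u+.5)/1.5-.5,(v+.5)/1.5-.5
    elif c=="side": u,v=150+u/5-.4,125+v/5-.4
    else: u,v=130+u/4-.4,120+v/4-.4
    p=atz(s,u,v,z);d=p[:2]-ax
    print(a,np.round(p,4),"r %.4f purpleangle %.1f"%(np.hypot(*d),np.degrees(np.arctan2(d[1],d[0]))+off), "dring",np.round(p[:2]-ring,4))
E
python3 m.py 3 wrist,0,490,321,.081 wrist,-90,143,45,.081 wrist,0,432,190.5,.01 side,-90,310,310,.081 scene,0,314,411,.081 scene,-90,443,468,.081
```

```text
wrist,0,490,321,.081 [0.6072 0.3438 0.081 ] r 0.0824 purpleangle 73.1 dring [ 0.0307 -0.0059]
wrist,-90,143,45,.081 [0.5051 0.2945 0.081 ] r 0.0836 purpleangle 69.3 dring [-0.0714 -0.0552]
wrist,0,432,190.5,.01 [0.5755 0.3482 0.01  ] r 0.0836 purpleangle 95.3 dring [-0.001  -0.0015]
side,-90,310,310,.081 [0.502  0.2871 0.081 ] r 0.0843 purpleangle 74.8 dring [-0.0745 -0.0626]
scene,0,314,411,.081 [0.6085 0.3444 0.081 ] r 0.0833 purpleangle 72.4 dring [ 0.032  -0.0053]
scene,-90,443,468,.081 [0.5016 0.2936 0.081 ] r 0.0865 purpleangle 70.7 dring [-0.0749 -0.0561]
```

Purple is at about 72° by the wrist and scene views (blue's reading varies by a few degrees), so about 22° remains. Pushing most of that.

jog_arm(deltas=[[0,[0.2,0.05,0],0],[0,[0.4,0.1,0],0],[0,[0.6,0.1,0],0],[0,[0.8,0.15,0],0],[0,[1.0,0.2,0],0],[0,[1.2,0.2,0],0],[0,[1.3,0.2,0],0],[0,[1.3,0.2,0],0]])

```text
t: 3.83
eef_pos: [0.6054, 0.314, 0.0484]
eef_rot: [[-0.904, 0.428, -0.0], [0.428, 0.904, 0.0], [0.001, -0.0, -1.0]]
ft_force: [1.4, 0.3, 0.4]
gripper_width: 0.0006
```

```bash
python3 look.py 4 side wrist scene
```

```text
3.8333 [0.6054 0.314  0.0484] [[-0.904, 0.428, -0.0], [0.428, 0.904, 0.0], [0.001, -0.0, -1.0]] [1.45 0.32 0.45] 0.0006
```

View pics/wrist4.png

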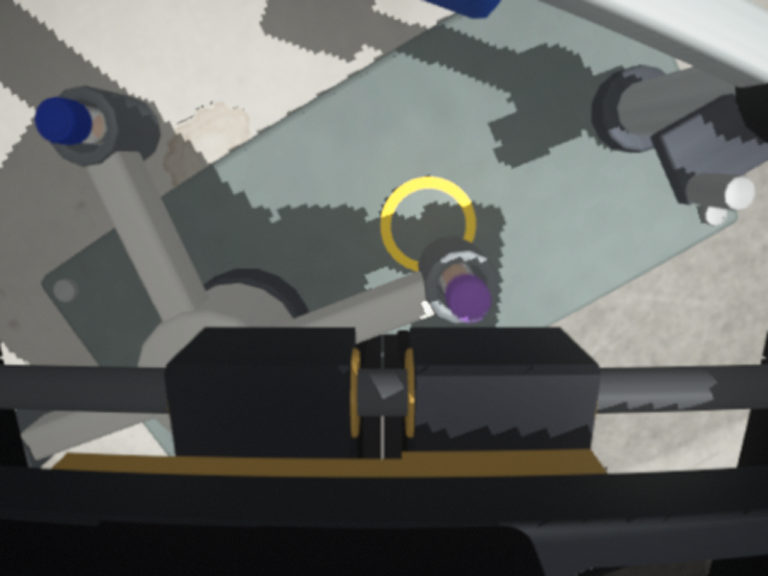

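View pics/scene4.png

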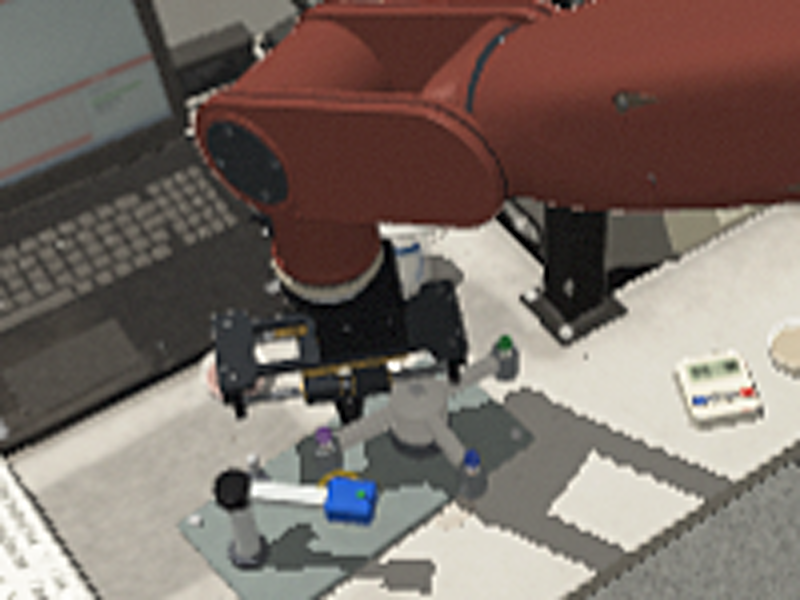

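```bash
python3 m.py 4 wrist,0,468,297,.081 wrist,-90,62,121,.081 wrist,0,428,224,.01 scene,0,325,435,.081 scene,-90,473,456,.081 scene,-180,506,341,.081
```

```text
wrist,0,468,297,.081 [0.5869 0.3481 0.081 ] r 0.0832 purpleangle 87.5 dring [ 0.0104 -0.0016]
wrist,-90,62,121,.081 [0.4997 0.2732 0.081 ] r 0.0840 purpleangle 84.4 dring [-0.0768 -0.0765]
wrist,0,428,224,.01 [0.5754 0.3484 0.01  ] r 0.0838 purpleangle 95.4 dring [-0.0011 -0.0013]
scene,0,325,435,.081 [0.5832 0.3499 0.081 ] r 0.0849 purpleangle 90.1 dring [0.0067 0.0002]
scene,-90,473,456,.081 [0.4969 0.2685 0.081 ] r 0.0865 purpleangle 87.7 dring [-0.0796 -0.0812]
scene,-180,506,341,.081 [0.5744 0.1796 0.081 ] r 0.0859 purpleangle -275.9 dring [-0.0021 -0.1701]
```

Purple is at about 87°, roughly 10 mm short. One more small push, then back off and up to measure.

jog_arm(deltas=[[0,[0.1,0,0],0],[0,[0.2,0,0],0],[0,[0.3,0,0],0],[0,[0.4,0,0],0],[0,[0.5,0.05,0],0],[0,[0.6,0.05,0],0],[0,[0.6,0.05,0],0],[0,[0.6,0.05,0],0]])

```text
t: 4.65
eef_pos: [0.6005, 0.3169, 0.0487]
eef_rot: [[-0.904, 0.428, 0.0], [0.428, 0.904, 0.0], [0.0, 0.0, -1.0]]
ft_force: [0.6, -0.6, -0.3]
gripper_width: 0.0001
```

jog_arm(deltas=[[0,[-0.3,0,0],0],[0,[-0.8,0,0],0],[0,[-1.5,0,-0.5],0],[0,[-2.0,0,-2],0],[0,[-2.5,0,-5],0],[0,[-3,0,-8.5],0],[0,[-3,0,-12],0],[0,[-3,0,-14],0]])

```text
t: 5.32
eef_pos: [0.6302, 0.3039, 0.194]
eef_rot: [[-0.903, 0.429, 0.006], [0.429, 0.903, 0.002], [-0.004, 0.004, -1.0]]
ft_force: [0.2, 0.4, 0.9]
gripper_width: 0.0005
```

```bash
python3 look.py 5 side wrist scene
```

```text
5.3167 [0.6302 0.3039 0.194 ] [[-0.903, 0.429, 0.006], [0.429, 0.903, 0.002], [-0.004, 0.004, -1.0]] [0.16 0.41 0.86] 0.0005
```

View pics/wrist5.png

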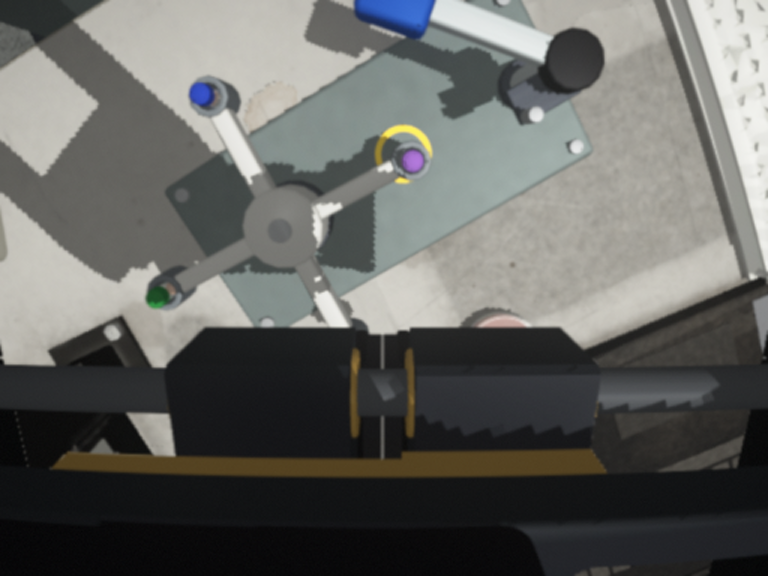

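View pics/side5.png

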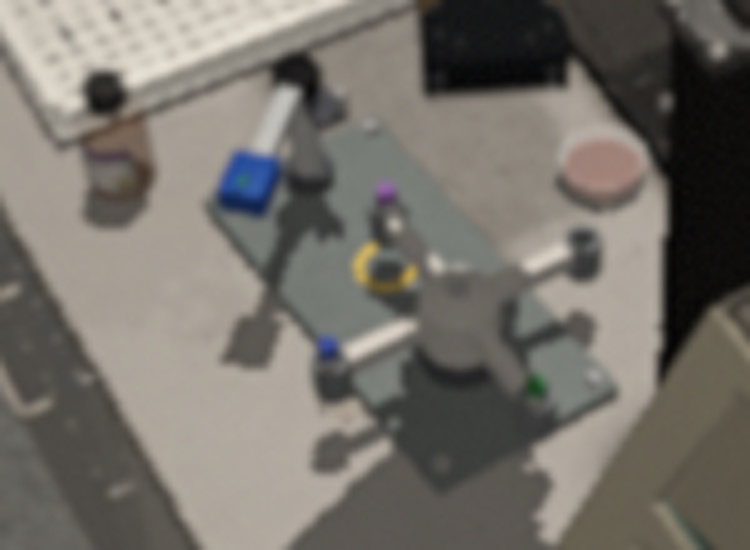

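View pics/scene5.png

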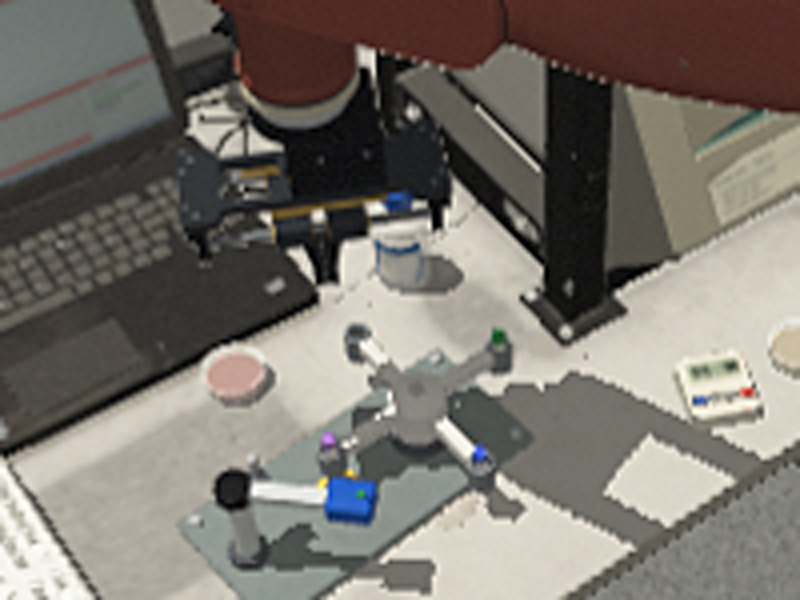

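```bash
python3 m.py 5 wrist,0,413,160,.081 wrist,-90,203,95,.081 wrist,-180,157,296,.081 wrist,0,403.5,153,.01 wrist,0,280,230,.075 side,0,386,190,.081 side,-90,327,346,.081 side,-180,535,386,.081 scene,0,329,439,.081 scene,-90,481,454,.081 scene,-180,499,336,.081
```

```text
wrist,0,413,160,.081 [0.5777 0.3475 0.081 ] r 0.0827 purpleangle 93.9 dring [ 0.0012 -0.0022]
wrist,-90,203,95,.081 [0.4994 0.2626 0.081 ] r 0.0839 purpleangle -268.4 dring [-0.0771 -0.0871]
wrist,-180,157,296,.081 [0.5827 0.1833 0.081 ] r 0.0817 purpleangle -270.4 dring [ 0.0062 -0.1664]
wrist,0,403.5,153,.01 [0.5732 0.3476 0.01  ] r 0.0832 purpleangle 96.9 dring [-0.0033 -0.0021]
wrist,0,280,230,.075 [0.5806 0.2645 0.075 ] r 0.0028 purpleangle -169.2 dring [ 0.0041 -0.0852]
side,0,386,190,.081 [0.5816 0.3466 0.081 ] r 0.0816 purpleangle 91.2 dring [ 0.0051 -0.0031]
side,-90,327,346,.081 [0.4986 0.2588 0.081 ] r 0.0849 purpleangle -265.8 dring [-0.0779 -0.0909]
side,-180,535,386,.081 [0.5854 0.1753 0.081 ] r 0.0898 purpleangle -268.6 dring [ 0.0089 -0.1744]
scene,0,329,439,.081 [0.578  0.3495 0.081 ] r 0.0846 purpleangle 93.6 dring [ 0.0015 -0.0002]
scene,-90,481,454,.081 [0.4947 0.2624 0.081 ] r 0.0887 purpleangle -268.3 dring [-0.0818 -0.0873]
scene,-180,499,336,.081 [0.5822 0.181  0.081 ] r 0.0840 purpleangle -270.8 dring [ 0.0057 -0.1687]
```

Relative to the ring, the tube is off by +4.5 mm in x (wrist), +2.6 mm (side) and about +1.5 mm (scene). That is inside 10 mm, but I'll nudge it 2 mm further at the finger to centre it better.

jog_arm(deltas=[[0,[0,0,3],0],[0,[0,0,6],0],[0,[0,0,9],0],[0,[0,0,12],0],[0,[0.3,0,13.5],0],[0,[0.8,0,14],0],[0,[1.3,0,14],0],[0,[1.8,0,14],0]])

```text
t: 6.13
eef_pos: [0.6109, 0.3117, 0.0483]
eef_rot: [[-0.904, 0.429, -0.001], [0.429, 0.904, -0.0], [0.001, -0.001, -1.0]]
ft_force: [0.9, -0.0, -0.7]
gripper_width: 0.0007
```

jog_arm(deltas=[[0,[0.5,0,0],0],[0,[0.9,0,0],0],[0,[1.1,0,0],0],[0,[1.25,0,0],0],[0,[1.35,0,0],0],[0,[1.4,0,0],0],[0,[1.4,0,0],0],[0,[1.4,0,0],0]])

```text
t: 6.8
eef_pos: [0.5995, 0.3176, 0.049]
eef_rot: [[-0.903, 0.429, 0.001], [0.429, 0.903, 0.001], [-0.001, 0.001, -1.0]]
ft_force: [0.9, -0.0, 1.5]
gripper_width: 0.0004
```

jog_arm(deltas=[[0,[-0.3,0,0],0],[0,[-0.8,0,0],0],[0,[-1.5,0,-0.5],0],[0,[-2.0,0,-2],0],[0,[-2.5,0,-5],0],[0,[-3,0,-8.5],0],[0,[-3,0,-12],0],[0,[-3,0,-14],0]])

```text
t: 7.47
eef_pos: [0.6282, 0.3045, 0.1936]
eef_rot: [[-0.903, 0.429, 0.005], [0.429, 0.903, 0.002], [-0.004, 0.004, -1.0]]
ft_force: [0.3, 0.1, 1.0]
gripper_width: 0.0003
```

```bash
python3 look.py 6 side wrist scene
```

```text
7.4667 [0.6282 0.3045 0.1936] [[-0.903, 0.429, 0.005], [0.429, 0.903, 0.002], [-0.004, 0.004, -1.0]] [0.35 0.12 0.96] 0.0003
```

View pics/wrist6.png

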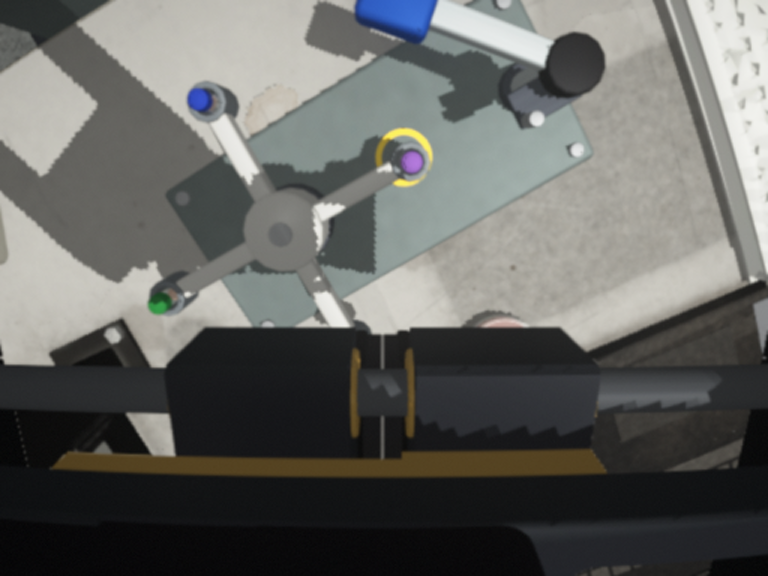

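View pics/side6.png

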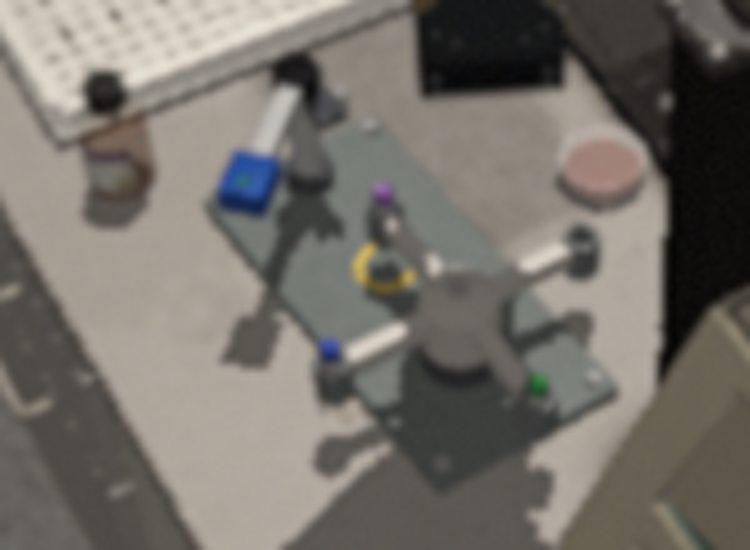

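```bash
python3 m.py 6 wrist,0,412,161,.081 wrist,0,404.5,157,.01 side,0,383,190,.081
python3 - <<'E'
from h import *
from plant import bot
o=bot.get_obs();p0=o["eef_pos"][:2];X=o["eef_rot"][:2,0];Y=o["eef_rot"][:2,1]
piv=np.array([.570,.438])
for a in [-134,-130,-120,-110,-100,-92,-86]:
    t=np.radians(a);e=np.array([np.cos(t),np.sin(t)]);n=np.array([e[1],-e[0]]) # CW side
    h=.015+.0095*abs(X@n)+.015*abs(Y@n)
    for hh in ([h+.02,h] if a==-134 else [h]):
        p=piv+.088*e+hh*n;d=p-p0
        print(a,np.round(p,4),"tx %.2f ty %.2f"%(100*d@X,100*d@Y))
E
```

```text
wrist,0,412,161,.081 [0.5759 0.3474 0.081 ] r 0.0827 purpleangle 95.1 dring [-0.0006 -0.0023]
wrist,0,404.5,157,.01 [0.5738 0.3476 0.01  ] r 0.0832 purpleangle 96.6 dring [-0.0027 -0.0021]
side,0,383,190,.081 [0.58   0.3475 0.081 ] r 0.0825 purpleangle 92.3 dring [ 0.0035 -0.0022]
-134 [0.4738 0.4086] tx 18.37 ty 2.76
-134 [0.4882 0.3947] tx 16.48 ty 2.12
-130 [0.492  0.3886] tx 15.87 ty 1.74
-120 [0.5038 0.3746] tx 14.21 ty 0.98
-110 [0.5156 0.3642] tx 12.69 ty 0.54
-100 [0.527  0.3562] tx 11.32 ty 0.32
-92 [0.5373 0.3511] tx 10.17 ty 0.29
-86 [0.5456 0.3481] tx 9.29 ty 0.38
```

Purple is now within about 2–4 mm of the ring centre. Now over to the far side of the reader head.

jog_arm(deltas=[[0,[2,0.4,0],0],[0,[5,0.8,0],0],[0,[8,1.3,0],0],[0,[11,1.8,0],0],[0,[14,2.3,0],0],[0,[16.5,2.7,0],0],[0,[18.5,3,0],0],[0,[19.3,3,0],0]])

```text
t: 8.28
eef_pos: [0.4612, 0.4153, 0.1863]
eef_rot: [[-0.905, 0.426, -0.004], [0.426, 0.905, -0.002], [0.003, -0.003, -1.0]]
ft_force: [0.3, -0.2, -0.4]
gripper_width: 0.0002
```

jog_arm(deltas=[[0,[0,0,1],0],[0,[0,0,2.5],0],[0,[0,0,4],0],[0,[0,0,5.5],0],[0,[0,0,7],0],[0,[0,0,8.2],0],[0,[0,0,9.2],0],[0,[0,0,9.4],0]])

```text
t: 8.95
eef_pos: [0.4636, 0.4128, 0.0912]
eef_rot: [[-0.903, 0.429, -0.004], [0.429, 0.903, -0.003], [0.002, -0.004, -1.0]]
ft_force: [-0.9, -0.6, -0.5]
gripper_width: 0.0004
```

```bash
python3 look.py 7 side wrist scene
python3 - <<'E'
from h import *
from plant import bot
o=bot.get_obs();p0=o["eef_pos"][:2];X=o["eef_rot"][:2,0];Y=o["eef_rot"][:2,1]
piv=np.array([.570,.438])
for a in [-134,-130,-120,-110,-100,-92,-86]:
    t=np.radians(a);e=np.array([np.cos(t),np.sin(t)]);n=np.array([e[1],-e[0]])
    h=.015+.0095*abs(X@n)+.015*abs(Y@n)
    p=piv+.088*e+h*n;d=p-p0
    print(a,np.round(p,4),"tx %.2f ty %.2f"%(100*d@X,100*d@Y))
E
```

```text
8.95 [0.4636 0.4128 0.0912] [[-0.903, 0.429, -0.004], [0.429, 0.903, -0.003], [0.002, -0.004, -1.0]] [-0.92 -0.57 -0.49] 0.0004
-134 [0.4882 0.3947] tx -2.95 ty -0.78
-130 [0.492  0.3886] tx -3.56 ty -1.16
-120 [0.5038 0.3746] tx -5.22 ty -1.92
-110 [0.5156 0.3642] tx -6.74 ty -2.36
-100 [0.527  0.3562] tx -8.11 ty -2.59
-92 [0.5373 0.3511] tx -9.26 ty -2.61
-86 [0.5456 0.3481] tx -10.14 ty -2.53
```

View pics/side7.png

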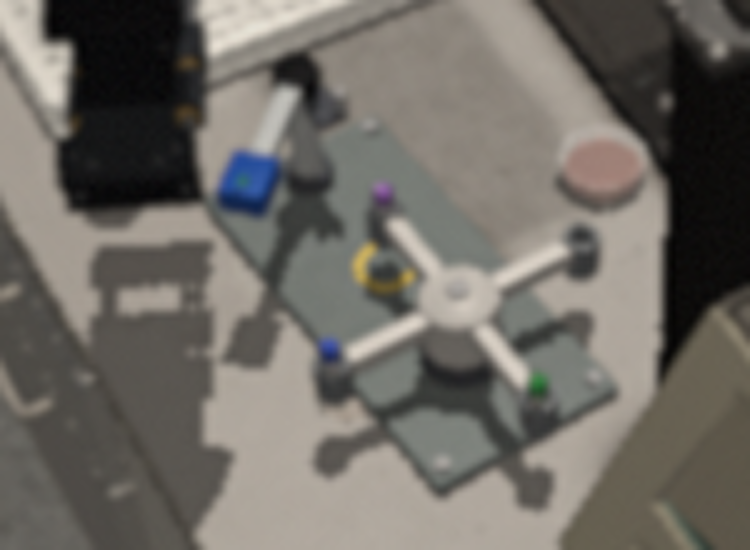

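View pics/wrist7.png

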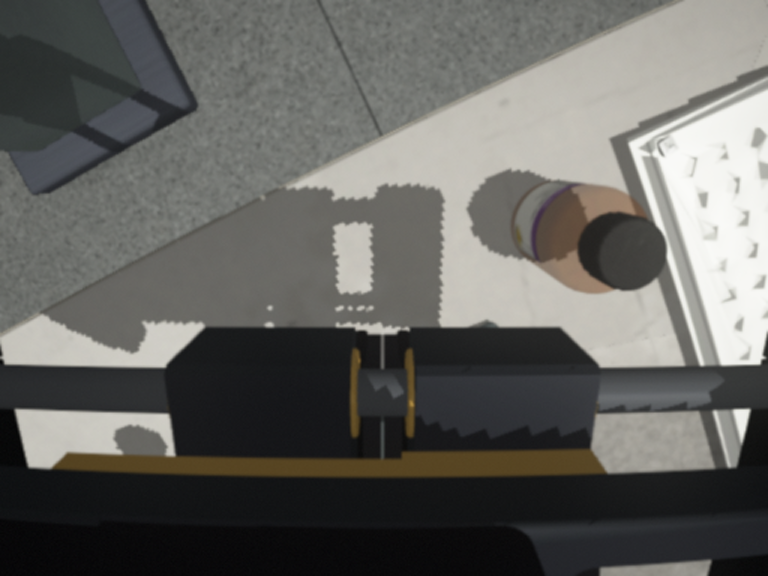

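The tip is beside the head and clear of the bottle, but at z 0.091 it's a bit low, so I'll raise it to 0.098 and push along the arc.

jog_arm(deltas=[[0,[0,0,-0.7],0],[0,[-1,-0.3,-0.7],0],[0,[-2,-0.6,-0.7],0],[0,[-2.9,-0.8,-0.7],0],[0,[-3.6,-1.15,-0.7],0],[0,[-4.4,-1.55,-0.7],0],[0,[-5.1,-1.85,-0.7],0],[0,[-5.4,-1.95,-0.7],0]])

```text
t: 9.77
eef_pos: [0.5057, 0.3725, 0.1014]
eef_rot: [[-0.903, 0.43, -0.0], [0.43, 0.903, -0.0], [-0.0, -0.0, -1.0]]
ft_force: [-0.5, 0.3, 0.5]
gripper_width: 0.0004
```

jog_arm(deltas=[[0,[-0.5,-0.15,0],0],[0,[-1.0,-0.3,0],0],[0,[-1.5,-0.45,0],0],[0,[-2.0,-0.55,0],0],[0,[-2.5,-0.6,0],0],[0,[-2.9,-0.65,0],0],[0,[-3.2,-0.65,0],0],[0,[-3.2,-0.65,0],0]])

```text
t: 10.43
eef_pos: [0.5316, 0.3538, 0.1016]
eef_rot: [[-0.903, 0.429, 0.0], [0.429, 0.903, -0.0], [-0.0, -0.0, -1.0]]
ft_force: [-0.2, -0.2, -0.3]
gripper_width: 0.0003
```

```bash
python3 look.py 8 side scene
```

```text
10.4333 [0.5316 0.3538 0.1016] [[-0.903, 0.429, 0.0], [0.429, 0.903, -0.0], [-0.0, -0.0, -1.0]] [-0.15 -0.22 -0.29] 0.0003
```

View pics/side8.png

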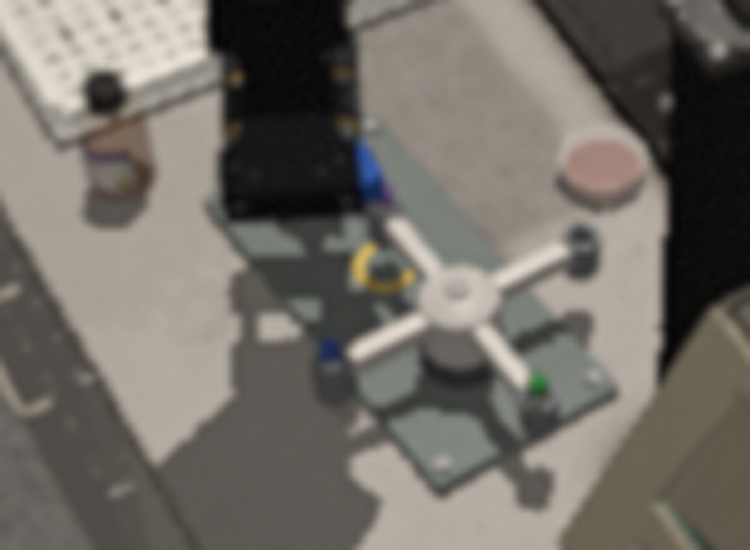

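View pics/scene8.png

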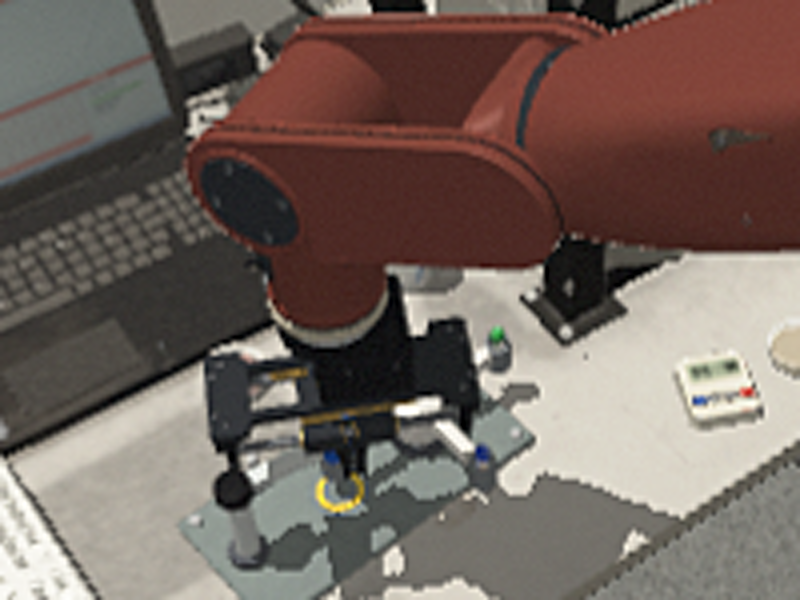

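The head follows and is about 10° from its stop. Pushing on slowly while watching the force.

jog_arm(deltas=[[0,[-0.2,0,0],0],[0,[-0.4,0,0],0],[0,[-0.6,0,0],0],[0,[-0.8,0,0],0],[0,[-1.0,0,0],0],[0,[-1.2,0.05,0],0],[0,[-1.3,0.05,0],0],[0,[-1.3,0.05,0],0]])

```text
t: 11.2
eef_pos: [0.5432, 0.3488, 0.1015]
eef_rot: [[-0.903, 0.429, 0.0], [0.429, 0.903, -0.0], [-0.0, 0.0, -1.0]]
ft_force: [-0.2, -0.1, -0.1]
gripper_width: 0.0007
```

```bash
python3 look.py 9 side wrist
```

```text
11.2 [0.5432 0.3488 0.1015] [[-0.903, 0.429, 0.0], [0.429, 0.903, -0.0], [-0.0, 0.0, -1.0]] [-0.24 -0.05 -0.13] 0.0007
```

View pics/side9.png

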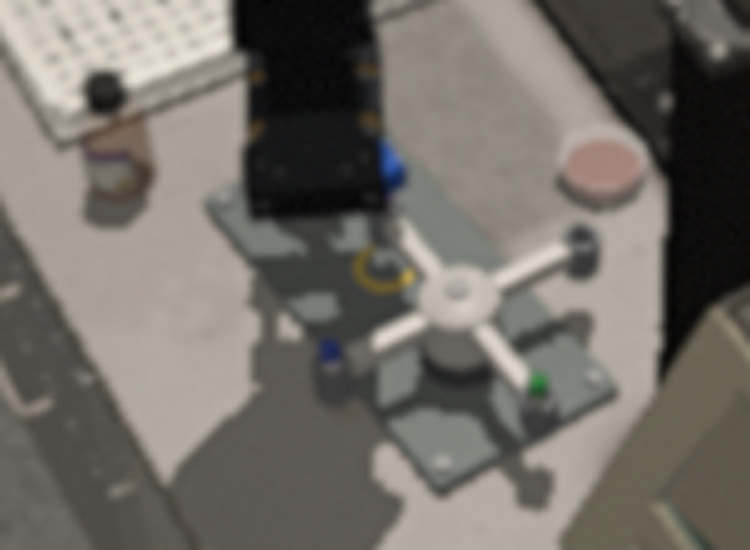

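Close to the stop, with no stop force yet. A few more millimetres.

jog_arm(deltas=[[0,[-0.1,0,0],0],[0,[-0.15,0,0],0],[0,[-0.2,0,0],0],[0,[-0.25,0,0],0],[0,[-0.3,0,0],0],[0,[-0.35,0,0],0],[0,[-0.35,0,0],0],[0,[-0.35,0,0],0]])

```text
t: 11.97
eef_pos: [0.5461, 0.3475, 0.1015]
eef_rot: [[-0.904, 0.429, 0.0], [0.429, 0.904, -0.0], [-0.0, -0.0, -1.0]]
ft_force: [0.3, 0.5, -0.3]
gripper_width: 0.0004
```

jog_arm(deltas=[[0,[-0.05,0,0],0],[0,[-0.1,0,0],0],[0,[-0.15,0,0],0],[0,[-0.2,0,0],0],[0,[-0.2,0,0],0],[0,[-0.2,0,0],0],[0,[-0.2,0,0],0],[0,[-0.2,0,0],0]])

```text
t: 12.63
eef_pos: [0.5468, 0.3473, 0.1014]
eef_rot: [[-0.904, 0.428, -0.002], [0.428, 0.904, 0.0], [0.002, -0.0, -1.0]]
ft_force: [-5.2, 3.2, 1.7]
gripper_width: 0.0006
```

The force rose to about 6 N against the push, so the head is on its stop. Backing off and up.

jog_arm(deltas=[[0,[0.3,0,0],0],[0,[1,0,0],0],[0,[2.5,0,0],0],[0,[4.5,0,0],0],[0,[6.5,0,-2],0],[0,[8,0,-5],0],[0,[9,0,-8],0],[0,[9,0,-10],0]])

```text
t: 13.3
eef_pos: [0.4645, 0.3871, 0.2045]
eef_rot: [[-0.904, 0.426, 0.002], [0.426, 0.904, 0.002], [-0.001, 0.002, -1.0]]
ft_force: [0.2, -0.2, -0.3]
gripper_width: 0.0006
```

jog_arm(deltas=[[0,[2,0,0],0],[0,[4,1,0],0],[0,[6,2,0],0],[0,[8,3,0],0],[0,[9,4,0],0],[0,[10,4,0],0],[0,[10,4,0],0],[0,[10,4,0],0]])

```text
t: 13.97
eef_pos: [0.393, 0.464, 0.2014]
eef_rot: [[-0.904, 0.428, 0.0], [0.428, 0.904, -0.001], [-0.0, -0.001, -1.0]]
ft_force: [0.1, -0.5, -0.1]
gripper_width: 0.0002
```

```bash
python3 look.py 10 side scene
```

```text
13.9667 [0.393  0.464  0.2014] [[-0.904, 0.428, 0.0], [0.428, 0.904, -0.001], [-0.0, -0.001, -1.0]] [ 0.07 -0.51 -0.09] 0.0002
```

View pics/side10.png

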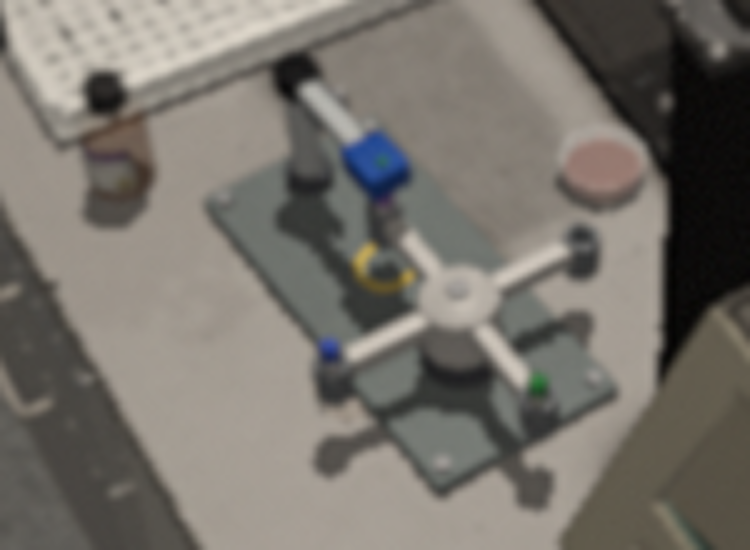

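View pics/scene10.png

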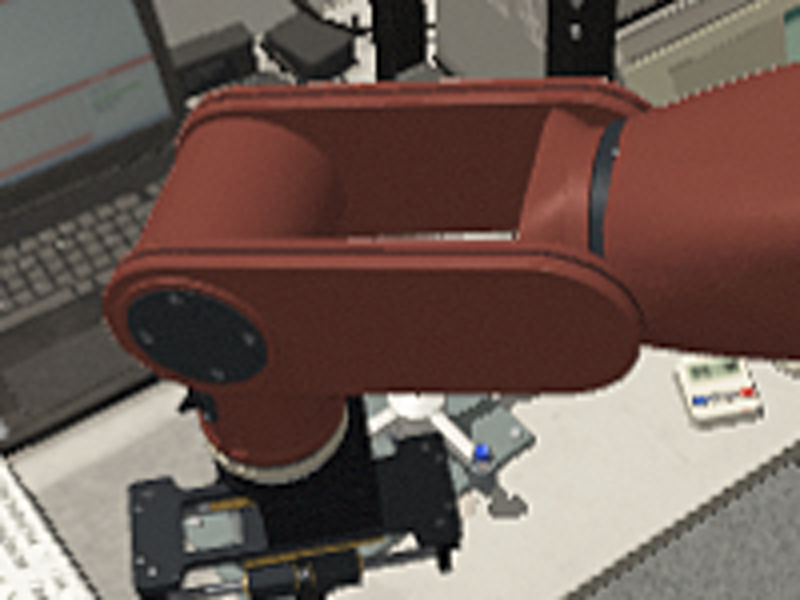

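```bash
python3 m.py 10 side,0,380,158,.112 side,-90,330,349,.081 side,0,383,266,.01
python3 - <<'E'
from h import *
s=pickle.load(open("side10.pkl","rb"));a=pickle.load(open("side6.pkl","rb"))
hsv=cv2.cvtColor(s["color"],cv2.COLOR_RGB2HSV)
m=(hsv[...,0]>105)&(hsv[...,0]<125)&(hsv[...,1]>150);m[:140]=0;m[175:]=0;m[:,:200]=0;m[:,245:]=0
v,u=np.nonzero(m);P=np.array([bydepth(s,x,y) for x,y in zip(u,v)]);P=P[(P[:,2]>.106)&(P[:,2]<.118)]
c=np.median(P,0);mid=(P[:,:2].min(0)+P[:,:2].max(0))/2;print(len(P),c,mid)
for q in (c[:2],mid):
    d=q-np.array([.570,.438]);print(np.hypot(*d),np.degrees(np.arctan2(d[1],d[0])))
E
```

```text
side,0,380,158,.112 [0.5789 0.3447 0.112 ] r 0.0798 purpleangle 93.1 dring [ 0.0024 -0.005 ]
side,-90,330,349,.081 [0.4991 0.2561 0.081 ] r 0.0847 purpleangle -263.9 dring [-0.0774 -0.0936]
side,0,383,266,.01 [0.5766 0.3507 0.01  ] r 0.0860 purpleangle 94.5 dring [0.0001 0.001 ]
79 [0.5730116  0.34101165 0.11216514] [0.57490178 0.34406129]
0.09703509896866856 -88.22147367301274
0.09406650842265103 -87.01297933770203
```

The head is at about −84 to −88° against a stop direction of −86°, and the carousel has not moved since the last nudge. Handing in.

```bash
python3 -c "
from plant import bot
print(bot.hand_in())"
```

```text
the job is handed in; nothing more can be done
None
```

I pushed the purple tube's carousel arm about 45° counter-clockwise with the shut fingertips, then pushed the reader head to its stop and handed the job in at about 14 s. No verdict was reported.

- **Purple tube:** before the reader push, the cameras put its cap about 2–4 mm from the ring centre. They disagree by 1–3 mm, but every reading is inside the 10 mm limit. Afterwards the head hides the purple cap. The blue cap shows the carousel had not moved.
- **Reader head:** it reached its stop with a contact force of about 6 N. After I backed off, the camera gave −84° to −88° against the expected −86°, within the 4.6° allowed.
- **Everything else:** the final side picture shows the blue and green tubes still in their sleeves, and the brown bottle and pink dish look unmoved. I judged these by eye. The other bystanders were not checked at the end, but the fingers never went near them. The robot was touching nothing.

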